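# Free the stuck top strainer and put it away in the organiser drawer

## Task

The top drain strainer is stuck in the leaning stack: work it loose and lift it straight off along the lean of the stack, without levering it sideways. Stand it upright on the floor of the organiser's open drawer, setting it down rather than dropping it, then push the drawer fully shut with the strainer still standing inside. Leave the jar, the brush and the dustpan where they are.

Things in the scene. Friction and masses are not known exactly. Their poses are not given: they have to be found in the camera images.
- strainer: loose top strainer, aluminium cup 70 mm tall, about 0.1 kg, round. Origin: centre of its underside; z to its open mouth. Foot tapers from 40 mm diameter up to 54 mm at 44 mm; above that a straight collar 62 mm in diameter, 46 to 70 mm up; wall 2.5 mm. At the start only the collar shows, its foot stuck in the stack by sprung leaves: 5 to 15 N along the axis frees it within 15 mm.
- stack: fixed rest of the stack: two dark collars, also 62 mm in diameter, in a white pipe stub on a 150 x 110 mm wooden foot, leaning 0.52 rad from vertical to its -x side. Origin: centre of the topmost fixed rim, 130 mm above the work surface; z along the lean, out of the stack; y level. The seated strainer's underside is at z = -44 mm here, its rim at +26 mm; its foot is out at z = 0.
- organiser: fixed clear plastic organiser with white edges, 200 mm deep (x), 170 mm wide (y), 116 mm tall. Origin at the bottom of the middle of its front edge; x axis points into it (away from the robot), y across, z up.
- drawer (a joint): how far the organiser's drawer is pulled out, m: 0 fully shut (stop), 0.14 fully out (stop); slides along the organiser's x axis (out is -x). It stays where it is left; about 1.5 to 3 N moves it, no spring or latch.
- drawer_floor (a point): on the drawer: middle of the front end of its floor's upper side, 10 mm above the work surface; axes as organiser. Inside 185 mm long (to +x), 150 mm wide; side walls 36 mm above the floor, clear front panel (x = 0 to -6.5 mm, 168 mm wide) 99 mm above it. Only the part ahead of the organiser's front edge is open from above.
- drawer_pull (a point): on the drawer: middle of the front face of its white pull block, 70 mm wide, 22 mm tall, 81 mm above the work surface and 22 mm ahead (-x) of drawer_floor; push here towards the organiser's +x to shut.
- jar: bystander: closed glass jar, 64 mm in diameter, 95 mm tall, steel screw lid. Origin at the centre of its underside.
- brush: bystander: yellow scrubbing brush, 150 x 50 x 53 mm, lying bristles down. Origin at the centre of its underside, x along it.
- dustpan: bystander: blue dustpan, pan 190 x 210 mm, 52 mm tall, handle to its +x. Origin at the centre of the pan's underside.
Mind the look-alikes: they are no part of the job. What is shaped like the strainer but black or yellow is not meant. There is more than one size of the stack; the one meant has the size given above.

How it is judged:
By the outcome, as a careful person would: the job done as asked, in the order asked, and still so for the second after the job is handed in, with the robot touching nothing.
It also fails if it takes over 54 s, if anything falls off the work surface, if the arm or the gripper's body presses on something with over 40 N, if the wrist force passes 120 N, or if a joint passes its speed limit or range.

## Robot

A 6-joint arm with a two-finger parallel gripper is mounted at the origin on the work surface. World frame = base frame: x ahead of the robot, y to its left, z up, the work surface at z = 0. Lengths are in m, angles in rad, forces in N, time in s.
With the tool pointing down it reaches from about 0.35 to 0.775 m from the base axis. Payload 5.5 kg.
Tool frame: the origin (TCP) lies midway between the tips of the shut fingers; the grasp point (between the pads) lies 19 mm behind it; z points along the fingers, y is the line along which they close (so a half turn about z gives the same grasp; the last joint's range is limited). The gripper opens to 85 mm and grips with 20 to 120 N. Pads are 22 mm wide; open, the fingers measure 114 mm over their backs; the gripper's body (76 mm by 85 mm) begins 54 mm behind the grasp point. The pads swing forward as they close: fully open they stand 13 mm farther back than shut.
Start: joints at [1.183, 0.313, 0.046, 1.304, 0, 1.431], TCP at [0.141, 0.557, 0.204] pointing down, gripper open.
Joint ranges: [-2.76, 2.76], [-0.86, 1.69], [-1.03, 1.26], [-2.2, 2.34], [-1.47, 1.5], [-3.14, 3.14]. Speed limits (rad/s): [2.57, 2.57, 3.14, 3.14, 3.14, 3.14].

## Interface

Orientations are given as a unit quaternion [w, x, y, z].
In Python, from workcell import env gives the robot as it stands.
- The arm moves only by the tool move_arm, never from a script. Its argument "targets" is a list of rows, each a list of 3 entries, a list of its own where there are three numbers: the shift along the tool's x, y, z in mm, then the turn, a rotation vector about the tool's x, y, z in units of 10 degrees (1.0 is 10 degrees), then the closure, from -1 (fully open) to 1 (shut). In form: [[[dx, dy, dz], [ax, ay, az], gripper], ...]. A call has 1 to 5 rows; each row is the pose to reach, as a shift and turn from the pose commanded when the call began, along the tool's axes at that moment; what a row does not reach only later rows make up. A row lasts 1/8 s, in which the tool goes at most 62.5 mm and 10.7 degrees, less where a joint would pass 70% of its speed; a pose out of reach is approached as far as the arm can. A call with a gripper value outside its range is refused whole. The fingers move at their own pace and stop on an object; "squeeze" is the grip in N (left out, the last holds). Time passes only in rows, so rows that repeat a pose let the fingers close. It gives the time, the measured TCP pose, the force, the opening and the grip force at its end, in the units of the state.
- env.get_state(): the state, without advancing time (a new reading comes with each control period).
- env.read_camera(name): name is "scene" or "side" or "wrist"; returns a dict with "pixels" (384x512x3 uint8, red, green, blue), "fovy" (degrees; the focal length in pixels is half the picture's height over the tangent of half this angle, whatever the lens; pixels are square), "cx", "cy" (the principal point, pixels), "extrinsics" (4x4, takes a point from world to camera coordinates); the wrist camera has in their place "mount" (4x4, takes a point from camera to tool coordinates, whose origin is the TCP and whose axes are the flange's). Camera axes: x right, y up, looking along -z (the intrinsics and any distortion apply to the point x, -y, -z); pixel columns grow to the right and rows downward; lengths in m; the calibration is good to about 2 mm. A picture is of the moment at which its call begins: read the wrist's pose just before it. There is no depth.
- env.hand_in(): hands the job in; it is judged then, once.
Trained networks look in a picture, given as the dict that the camera call returned (one of the last four; its "shot" number tells which), for a name from the list of things; names that differ only in an ending like _2 or _b are one class to them, and where a whole thing is asked for, a point or a joint stands for the part that bears it (a point fixed in the world has none). Each returns a list of dicts, best first, with "confidence" (0 to 1); they miss things now and then, are a little off and sometimes report something else, mostly with a low value. They report only what shows in the picture. A call takes as long as a camera call. They do not tell look-alikes from the thing itself.
- env.spot_in(thing, picture): "centre" ([x, y, z] in m, in world coordinates, good to about 4 mm: the middle of the surface that is visible of it).
- env.regions_of(thing, picture): "mask" (384x512 bool, what is visible of it).
- env.landmark_of(thing, picture): "centre" ([x, y, z] in m, in world coordinates, good to about 4 mm: a listed point, or the origin of a listed thing).
The state is a dict: "clock": time; "joint_pos": joint angles; "qvel": joint speeds; "tau": joint torques, N m; "tcp_pos": TCP position; "orientation": TCP orientation; "wrist_force": force on the tool from outside, world axes, zero at the start; "ft_torque": the same for the moment, N m; "finger_gap": finger opening in m; "grip_force": force on a finger pad.
Only numpy, scipy, OpenCV 4.12 (cv2) and the standard library are available. Lean on these libraries where they do the work, as an engineer would, in place of code of your own. Each camera call takes 0.05 s, during which the arm holds its last target. There are 200 camera calls.

## Working session

There is one attempt and no reset: what is moved stays moved. The work goes in short steps, Python scripts to look and compute and a tool call to move; the robot and the scene stay as the last step left them, time stands still between calls to the robot, and variables do not carry over. Pictures are saved under pics/ and viewed, at most 10 in all, crops included, and the job is handed in when it is done.

Besides the shell and the picture viewer there is one more tool, called in YAML: its name, and indented under it one key for each argument. move_arm: Moves the arm, as the interface text tells. Its arguments: {"type":"object","properties":{"targets":{"type":"array","items":{"type":"array"}},"squeeze":{"type":"number"}},"required":["targets"]}

```bash
mkdir -p pics; cat > h.py <<'E'
import numpy as np,cv2
from scipy.spatial.transform import Rotation as R
from workcell import env
def save(p,n): cv2.imwrite('pics/'+n,p['pixels'][:,:,::-1])
def rot(s):
    q=s['orientation']; return R.from_quat([q[1],q[2],q[3],q[0]])
E
python3 - <<'E'
from h import *
P={}
for c in ('scene','side'):
    p=env.read_camera(c); P[c]=p['pixels']
    print(c,p['fovy'],p['cx'],p['cy'],np.round(p['extrinsics'],3).tolist(),[k for k in p])
    for t in ('strainer','stack','organiser','drawer_floor','drawer_pull','jar','brush','dustpan'):
        print(t,[(np.round(d['centre'],3).tolist(),round(d['confidence'],2)) for d in env.landmark_of(t,p)][:4])
    print('spot',[(np.round(d['centre'],3).tolist(),round(d['confidence'],2)) for d in env.spot_in('strainer',p)])
    save(p,c+'0.png')
s=env.get_state();print(s['clock'],s['tcp_pos'],s['orientation'])
E
```

```text
scene 54.983894221512244 258.0315720115588 189.0098319590204 [[0.221, 0.975, -0.009, -0.105], [-0.626, 0.149, 0.766, 0.252], [0.748, -0.163, 0.643, -1.867], [0.0, 0.0, 0.0, 1.0]] ['pixels', 'fovy', 'cx', 'cy', 'extrinsics', 'shot']
strainer [([0.704, 0.124, 0.018], 0.68), ([0.588, 0.206, 0.088], 0.5)]
stack [([0.607, 0.211, 0.126], 0.85), ([0.426, 0.015, 0.181], 0.78)]
organiser [([0.605, -0.242, 0.001], 0.82)]
drawer_floor [([0.493, -0.217, 0.01], 0.62)]
drawer_pull [([0.473, -0.212, 0.081], 0.85)]
jar [([0.616, -0.008, -0.0], 0.8)]
brush [([0.592, 0.513, -0.001], 0.6)]
dustpan [([0.546, -0.538, 0.0], 0.71)]
spot [([0.738, 0.143, 0.035], 0.79), ([0.605, 0.227, 0.134], 0.56), ([0.572, 0.346, 0.041], 0.48)]
side 44.77547837281749 259.4129473964167 197.62409284838313 [[0.748, -0.664, -0.009, -0.435], [0.503, 0.558, 0.66, -0.363], [-0.433, -0.498, 0.751, -1.294], [0.0, 0.0, 0.0, 1.0]] ['pixels', 'fovy', 'cx', 'cy', 'extrinsics', 'shot']
strainer [([0.705, 0.124, 0.023], 0.85), ([0.585, 0.204, 0.09], 0.76), ([0.597, 0.34, 0.017], 0.54)]
stack [([0.42, 0.016, 0.178], 0.76), ([0.602, 0.212, 0.131], 0.71)]
organiser [([0.602, -0.235, -0.0], 0.66)]
drawer_floor [([0.492, -0.214, 0.01], 0.72), ([0.546, -0.544, -0.002], 0.18)]
drawer_pull [([0.474, -0.213, 0.082], 0.95)]
jar [([0.613, -0.007, 0.0], 0.67)]
brush [([0.59, 0.515, -0.0], 0.74)]
dustpan [([0.548, -0.543, 0.001], 0.67)]
spot [([0.554, 0.336, 0.039], 0.74), ([0.603, 0.207, 0.146], 0.71), ([0.724, 0.14, 0.05], 0.57), ([0.56, -0.23, 0.011], 0.26)]
1.0 [0.14103794 0.55748272 0.20403872] [1.20149734e-05 1.23573725e-01 9.92335393e-01 5.53426966e-05]
```

View pics/scene0.png

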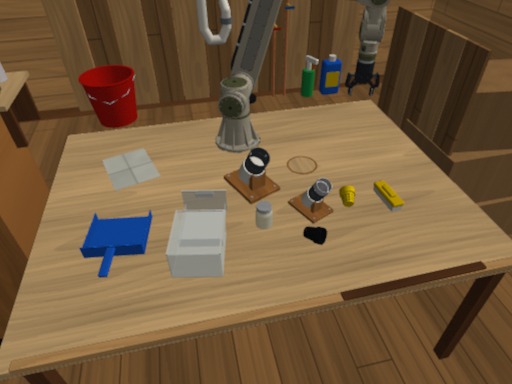

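View pics/side0.png

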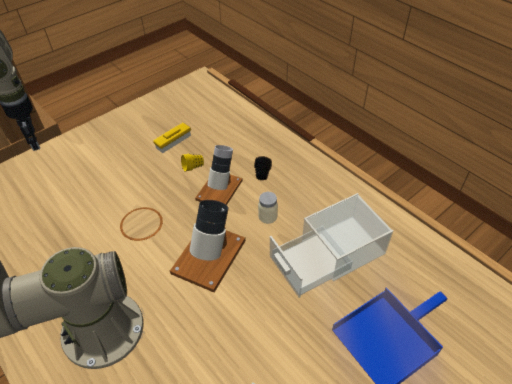

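The first views show the small stack with the aluminium top at scene (318,190) and side (222,155). The larger dark stack is at scene (255,165), black and yellow cups lie nearby, and the organiser is open at scene (200,235). Next I'll zoom in on the small stack to get its lean heading.

```bash
python3 - <<'E'
import cv2,numpy as np
a=cv2.imread('pics/side0.png')[138:213,185:255]; b=cv2.imread('pics/scene0.png')[170:228,280:343]
a=cv2.resize(a,None,fx=5.5,fy=5.5,interpolation=3); b=cv2.resize(b,None,fx=6,fy=6,interpolation=3)
c=np.zeros((420,790,3),np.uint8); c[:a.shape[0],:a.shape[1]]=a; c[:b.shape[0],400:400+b.shape[1]]=b
cv2.imwrite('pics/crop.png',c)
E
```

```text
(no output)
```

View pics/crop.png

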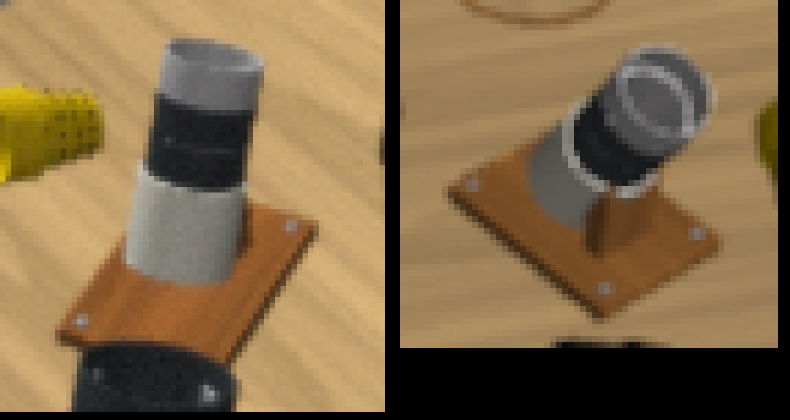

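The crop shows the small stack leaning toward +y and slightly +x. Three corners of the wooden foot are visible in each view.

```bash
cat >> h.py <<'E'
def ray(p,u,v):
    f=192/np.tan(np.radians(p['fovy']/2)); E=p['extrinsics']
    d=E[:3,:3].T@np.array([(u-p['cx'])/f,-(v-p['cy'])/f,-1]); return -E[:3,:3].T@E[:3,3],d/np.linalg.norm(d)
def onz(p,u,v,z):
    o,d=ray(p,u,v); return o+d*(z-o[2])/d[2]
def proj(p,X):
    f=192/np.tan(np.radians(p['fovy']/2)); E=p['extrinsics']; c=np.asarray(X)@E[:3,:3].T+E[:3,3]
    return np.c_[p['cx']-f*c[:,0]/c[:,2],p['cy']+f*c[:,1]/c[:,2]]
E
python3 - <<'E'
from h import *
pc={'side':env.read_camera('side'),'scene':env.read_camera('scene')}
C={'side':[(60,335),(230,365),(318,228)],'scene':[(448,192),(602,320),(720,243)]}
for n,p in pc.items():
    q=np.array([onz(p,*( (x/5.5+185,y/5.5+138) if n=='side' else ((x-400)/6+280,y/6+170)),.008) for x,y in C[n]])
    print(n,q.round(3).tolist())
    for a,b in((0,1),(1,2)):
        e=q[b]-q[a]; print(np.linalg.norm(e).round(3),np.degrees(np.arctan2(e[1],e[0])).round(1))
rim=[(pc['side'],211/5.5+185,58/5.5+138),(pc['scene'],(660-400)/6+280,92/6+170)]
A=np.zeros((3,3));b=np.zeros(3)
for r in rim:
    o,d=ray(*r);M=np.eye(3)-np.outer(d,d);A+=M;b+=M@o
print('rim',np.linalg.solve(A,b).round(3))
E
```

```text
side [[0.474, 0.206, 0.008], [0.537, 0.116, 0.008], [0.653, 0.169, 0.008]]
0.11 -54.9
0.127 24.4
scene [[0.524, 0.113, 0.008], [0.662, 0.174, 0.008], [0.612, 0.272, 0.008]]
0.151 23.6
0.11 116.5
rim [0.614 0.215 0.148]
```

```bash
cat >> h.py <<'E'
from scipy.spatial.transform import Slerp
PSI=np.radians(24.5); A=np.array([np.sin(.52)*np.cos(PSI),np.sin(.52)*np.sin(PSI),np.cos(.52)])
def frame(z,y):
    return R.from_matrix(np.c_[np.cross(y,z),y,z])
RG=frame(-A,np.array([-np.sin(PSI),np.cos(PSI),0]))
def rows(p0,r0,p1,r1,n,g=-1):
    "n rows, calls of 5, straight from p0,r0 to p1,r1"
    sl=Slerp([0,1],R.concatenate([r0,r1])); f=np.arange(1,n+1)/n; b,rb=p0,r0
    for i in range(0,n,5):
        out=[]
        for t in f[i:i+5]:
            p=p0+(p1-p0)*t; r=sl(t)
            out.append([rb.inv().apply(p-b).round(0).tolist() if 0 else (rb.inv().apply(p-b)*1000).round(1).tolist(),((rb.inv()*r).as_rotvec()*18/np.pi).round(2).tolist(),g])
        print(out); b,rb=p,r
E
python3 - <<'E'
from h import *
s=env.get_state(); S=np.array([.6045,.2115,.1285])
rows(s['tcp_pos'],rot(s),S+.12*A,RG,15)
E
```

```text
[[[-38.7, -12.3, -1.9], [0.07, 0.19, -0.25], -1], [[-77.4, -24.6, -3.8], [0.13, 0.38, -0.5], -1], [[-116.1, -36.9, -5.7], [0.2, 0.57, -0.76], -1], [[-154.8, -49.2, -7.6], [0.27, 0.76, -1.01], -1], [[-193.6, -61.5, -9.5], [0.34, 0.95, -1.26], -1]]
[[[-34.3, -20.6, -7.1], [0.07, 0.19, -0.25], -1], [[-68.6, -41.3, -14.1], [0.13, 0.38, -0.5], -1], [[-102.9, -61.9, -21.2], [0.2, 0.57, -0.76], -1], [[-137.2, -82.6, -28.3], [0.27, 0.76, -1.01], -1], [[-171.6, -103.2, -35.3], [0.34, 0.95, -1.26], -1]]
[[[-27.4, -28.0, -10.8], [0.07, 0.19, -0.25], -1], [[-54.9, -56.0, -21.6], [0.13, 0.38, -0.5], -1], [[-82.3, -84.0, -32.4], [0.2, 0.57, -0.76], -1], [[-109.7, -112.0, -43.2], [0.27, 0.76, -1.01], -1], [[-137.1, -140.0, -54.0], [0.34, 0.95, -1.26], -1]]
```

move_arm:
  targets:
    - [[-39, -12, -2], [0.07, 0.19, -0.25], -1]
    - [[-77, -25, -4], [0.13, 0.38, -0.5], -1]
    - [[-116, -37, -6], [0.2, 0.57, -0.76], -1]
    - [[-155, -49, -8], [0.27, 0.76, -1.0], -1]
    - [[-194, -62, -10], [0.34, 0.95, -1.26], -1]

```text
clock: 1.72
tcp_pos: [0.3151, 0.4491, 0.2143]
orientation: [-0.086, 0.013, 0.996, -0.019]
wrist_force: [0.2, -0.6, 0.5]
finger_gap: 0.0857
grip_force: 0.0
```

move_arm:
  targets:
    - [[-34, -21, -7], [0.07, 0.19, -0.25], -1]
    - [[-69, -41, -14], [0.13, 0.38, -0.5], -1]
    - [[-103, -62, -21], [0.2, 0.57, -0.76], -1]
    - [[-137, -83, -28], [0.27, 0.76, -1.0], -1]
    - [[-172, -103, -35], [0.34, 0.95, -1.26], -1]

```text
clock: 2.35
tcp_pos: [0.4881, 0.3421, 0.2235]
orientation: [-0.17, -0.097, 0.98, -0.038]
wrist_force: [0.4, 0.5, 0.2]
finger_gap: 0.0855
grip_force: 0.0
```

move_arm:
  targets:
    - [[-27, -28, -11], [0.07, 0.19, -0.25], -1]
    - [[-55, -56, -22], [0.13, 0.38, -0.5], -1]
    - [[-82, -84, -32], [0.2, 0.57, -0.76], -1]
    - [[-110, -112, -43], [0.27, 0.76, -1.0], -1]
    - [[-137, -140, -54], [0.34, 0.95, -1.26], -1]

```text
clock: 2.98
tcp_pos: [0.5552, 0.2158, 0.2475]
orientation: [-0.259, -0.204, 0.942, -0.056]
wrist_force: [-0.7, 0.2, 0.4]
finger_gap: 0.0854
grip_force: 0.0
```

```bash
python3 - <<'E'
from h import *
s=env.get_state(); p=env.read_camera('wrist'); save(p,'w1.png'); r=rot(s)
print(s['clock'],s['tcp_pos'].round(4),(RG.inv()*r).as_rotvec().round(3),s['joint_pos'].round(2),s['finger_gap'],s['wrist_force'])
print(p['fovy'],p['cx'],p['cy'],p['mount'].round(3).tolist())
for t in('strainer','stack'):
    for f in (env.landmark_of,env.spot_in): print(t,f.__name__,[(np.round(d['centre'],4).tolist(),round(d['confidence'],2)) for d in f(t,p)][:3])
E
```

```text
2.975 [0.5552 0.2158 0.2475] [-0.001  0.015  0.   ] [ 0.28  1.03  1.26  2.34 -0.08 -0.13] 0.08541821690234958 [-0.65015324  0.20482603  0.38439184]
65.89933276092472 261.159321701241 190.24171804763782 [[0.0, 0.954, 0.299, 0.076], [1.0, -0.0, -0.0, 0.001], [-0.0, 0.299, -0.954, -0.17], [0.0, 0.0, 0.0, 1.0]]
strainer call [([0.5827, 0.2025, 0.0903], 0.61), ([0.703, 0.1274, 0.0177], 0.61)]
strainer call [([0.5803, 0.3367, 0.0458], 0.97), ([0.6092, 0.2133, 0.1279], 0.87), ([0.6992, 0.1503, 0.0271], 0.67)]
stack call [([0.4212, 0.0167, 0.1801], 0.78)]
stack call [([0.5498, 0.1947, 0.0172], 0.94), ([0.4063, 0.0131, 0.0833], 0.56)]
```

View pics/w1.png

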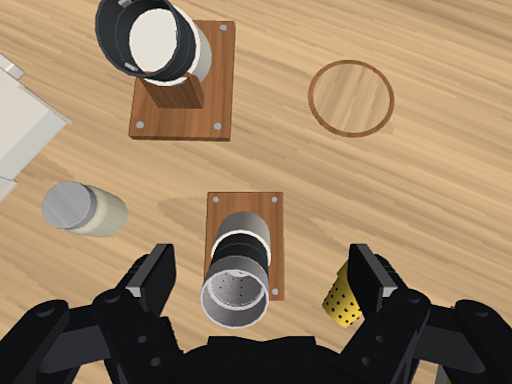

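The wrist view shows the aluminium rim at about (235,297), 67 px wide, between the fingers. The joints are at their limits (j3, j4), so an approach fully along the lean can't be reached. I'll grip with the tool tilted only about 15°, with the fingers still across the collar's level diameter, and pull along the lean.

```bash
cat >> h.py <<'E'
def wristcam(p,s):
    T=np.eye(4);T[:3,:3]=rot(s).as_matrix();T[:3,3]=s['tcp_pos']; q=dict(p); q['extrinsics']=np.linalg.inv(T@p['mount']); return q
def RT(th,psi):
    "tool tilted th outward (tip toward base) in heading psi"
    return frame(-np.array([np.sin(th)*np.cos(psi),np.sin(th)*np.sin(psi),np.cos(th)]),np.array([-np.sin(psi),np.cos(psi),0]))
E
python3 - <<'E'
from h import *
from scipy.optimize import least_squares
s=env.get_state(); w=wristcam(env.read_camera('wrist'),s); a=env.read_camera('side'); b=env.read_camera('scene')
# rim ellipse centre in wrist by outline extremes: left 202, right 269, bottom 327, top 268
e1=np.array([-np.sin(PSI),np.cos(PSI),0]);e2=np.cross(e1,A);t=np.linspace(0,2*np.pi,90)
def ex(c,S):
    q=proj(c,S+.026*A+.031*(np.outer(np.cos(t),e1)+np.outer(np.sin(t),e2))); return np.array([q[:,0].min(),q[:,0].max(),q[:,1].min(),q[:,1].max()])
obs=[(w,[202,269,257,328]),(b,[(617-400)/6+280,(715-400)/6+280,45/6+170,148/6+170]),(a,[160/5.5+185,263/5.5+185,39/5.5+138,75/5.5+138])]
S0=np.array([.6045,.2115,.130])
for c,o in obs: print((ex(c,S0)-o).round(1))
def f(S): return np.concatenate([(ex(c,S)-o)[[0,1,3]]*k for (c,o),k in zip(obs,(.5,1,1))])
S=least_squares(f,S0).x; print(S.round(4),f(S).round(1))
S=np.array([S[0],S[1],.13])
S=(S+S0)/2; th=.26; Rt=RT(th,PSI); z=Rt.as_matrix()[:,2]
G=S+.022*A+.027*z; pre=G+.09*A
print('S',S,'G',G,'pre',pre)
rows(s['tcp_pos'],rot(s),pre,Rt,5)
E
```

```text
[-5.4 -3.1 12.4  0.5]
[ 0.2 -0.6 -0.4 -2.2]
[ 0.3 -0.1 -0.9 -1.5]
[0.6049 0.2146 0.1199] [-0.2 -0.2 -0.1  0.8 -0.1 -0.1  0.1 -0.4  0.3]
S [0.60469468 0.21302613 0.13      ] G [0.6083256  0.21468084 0.12299949] pre [0.64901835 0.23322559 0.20110322]
[[[-20.8, -4.9, -1.3], [0.0, -0.31, -0.0], -1], [[-41.5, -9.9, -2.6], [0.0, -0.63, -0.0], -1], [[-62.3, -14.8, -3.8], [0.0, -0.94, -0.01], -1], [[-83.1, -19.8, -5.1], [0.01, -1.26, -0.01], -1], [[-103.9, -24.7, -6.4], [0.01, -1.57, -0.01], -1]]
```

move_arm:
  targets:
    - [[-21, -5, -1], [0, -0.3, 0], -1]
    - [[-21, -5, -1], [0, -0.3, 0], -1]

```text
clock: 3.62
tcp_pos: [0.5734, 0.2204, 0.2389]
orientation: [-0.233, -0.206, 0.949, -0.05]
wrist_force: [-0.7, 0.4, 0.4]
finger_gap: 0.0851
grip_force: 0.0
```

```bash
python3 - <<'E'
from h import *
s=env.get_state(); print((RG.inv()*rot(s)).as_rotvec().round(3),s['tcp_pos'].round(4),s['joint_pos'].round(3))
S=np.array([.6047,.2130,.13])
th=.26; Rt=RT(th,PSI); z=Rt.as_matrix()[:,2]
rows(s['tcp_pos'],rot(s),S+.112*A+.027*z,Rt,4)
E
```

```text
[-0.001 -0.039  0.001] [0.5734 0.2204 0.2389] [ 0.274  1.009  1.231  2.27  -0.07  -0.136]
[[[-20.8, -4.9, -0.2], [0.0, -0.32, -0.0], -1], [[-41.6, -9.8, -0.4], [0.0, -0.63, -0.0], -1], [[-62.4, -14.7, -0.6], [0.0, -0.95, -0.0], -1], [[-83.2, -19.7, -0.8], [0.0, -1.27, -0.0], -1]]
```

move_arm:
  targets:
    - [[-21, -5, 0], [0, -0.3, 0], -1]
    - [[-42, -10, 0], [0, -0.63, 0], -1]
    - [[-62, -15, -1], [0, -0.95, 0], -1]
    - [[-83, -20, -1], [0, -1.27, 0], -1]
    - [[-83, -20, -1], [0, -1.27, 0], -1]

```text
clock: 4.25
tcp_pos: [0.6483, 0.2323, 0.2014]
orientation: [-0.128, -0.21, 0.969, -0.027]
wrist_force: [-1.2, 0.2, -0.1]
finger_gap: 0.0852
grip_force: 0.0
```

```bash
python3 - <<'E'
from h import *
s=env.get_state(); p=env.read_camera('wrist'); save(p,'w2.png'); Rt=RT(.26,PSI)
S=np.array([.6047,.2130,.13]); z=Rt.as_matrix()[:,2]
print((Rt.inv()*rot(s)).as_rotvec().round(3),s['tcp_pos'].round(4),(S+.112*A+.027*z).round(4),s['joint_pos'].round(2))
for t in('strainer','stack'): print(t,[(np.round(d['centre'],4).tolist(),round(d['confidence'],2)) for d in env.landmark_of(t,p)][:3])
w=wristcam(p,s); print(proj(w,[S+.026*A,S,S-.044*A]).round(0).tolist())
E
```

```text
[-0.001  0.002  0.001] [0.6483 0.2323 0.2014] [0.649  0.2332 0.2011] [ 0.25  0.89  0.98  1.92 -0.05 -0.17]
strainer [([0.7018, 0.1254, 0.0173], 0.78), ([0.5794, 0.206, 0.0915], 0.74)]
stack []
[[261.0, 171.0], [261.0, 157.0], [261.0, 137.0]]
```

View pics/w2.png

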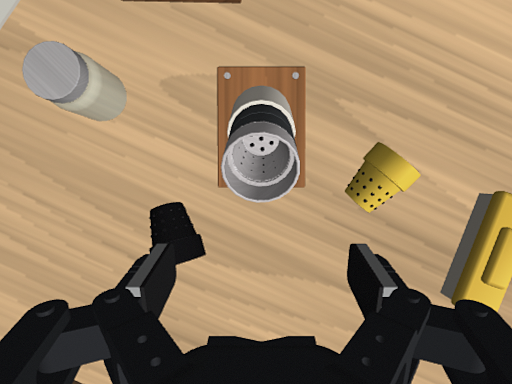

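In this view the strainer rim spans columns 222–299 and its bottom edge is at row 201. It is centred between the fingers laterally.

```bash
python3 - <<'E'
from h import *
s=env.get_state(); p=env.read_camera('wrist'); w=wristcam(p,s)
S=np.array([.6047,.2130,.13]);e1=np.array([-np.sin(PSI),np.cos(PSI),0]);e2=np.cross(e1,A);t=np.linspace(0,2*np.pi,90)
im=cv2.resize(p['pixels'][60:230,180:340,::-1],None,fx=3.5,fy=3.5,interpolation=2)
for S_,c in((S,(0,0,255)),(S-.005*np.array([np.cos(PSI),np.sin(PSI),0]),(0,255,0))):
    q=proj(w,S_+.026*A+.031*(np.outer(np.cos(t),e1)+np.outer(np.sin(t),e2))); print(q.min(0),q.max(0))
    cv2.polylines(im,[((q-[180,60])*3.5).astype(int)],True,c,1)
cv2.imwrite('pics/o.png',im)
E
```

```text
[220.99076197 133.46531654] [300.33889411 203.54928153]
[220.94790974 126.53574019] [300.3680343  197.60032508]
```

View pics/o.png

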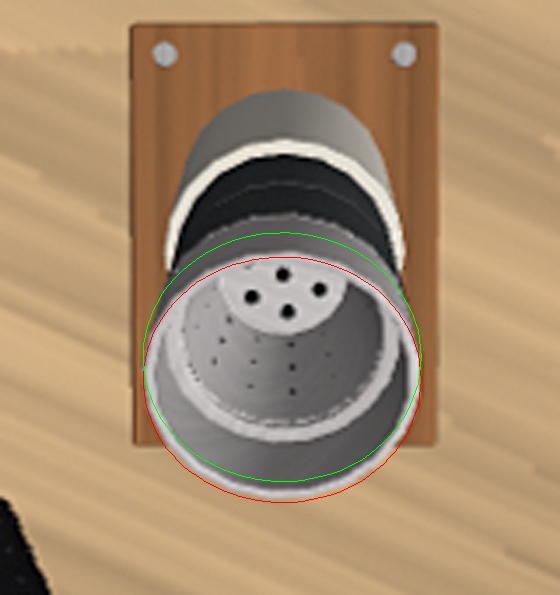

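The red outline (current estimate) matches the rim to within 1–2 px, so I'm descending along the lean.

move_arm:
  targets:
    - [[6, 0, 22], [0, 0, 0], -1]
    - [[12, 0, 44], [0, 0, 0], -1]
    - [[17, 0, 63], [0, 0, 0], -1]
    - [[21, 0, 78], [0, 0, 0], -1]
    - [[23, 0, 87], [0, 0, 0], -1]

```text
clock: 5.08
tcp_pos: [0.6078, 0.2139, 0.1222]
orientation: [-0.128, -0.21, 0.969, -0.027]
wrist_force: [0.7, 0.1, 0.3]
finger_gap: 0.0853
grip_force: 0.0
```

```bash
python3 - <<'E'
from h import *
s=env.get_state(); p=env.read_camera('wrist'); save(p,'w3.png'); Rt=RT(.26,PSI)
S=np.array([.6047,.2130,.13]); z=Rt.as_matrix()[:,2]; G=S+.022*A+.027*z
print((Rt.inv()*rot(s)).as_rotvec().round(3),(Rt.inv().apply(s['tcp_pos']-G)*1000).round(1),s['wrist_force'].round(1))
E
```

```text
[-0.001  0.002  0.001] [ 0.5 -0.5  1. ] [0.7 0.1 0.3]
```

View pics/w3.png

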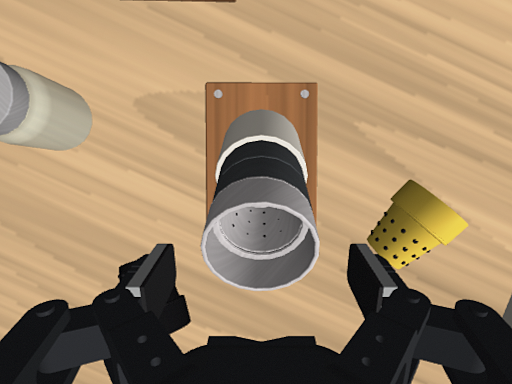

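The open fingers straddle the collar (rim centred at column 260, finger midline 261). Closing the gripper.

move_arm:
  targets:
    - [[0, 0, -1], [0, 0, 0], 1]
    - [[0, 0, -1], [0, 0, 0], 1]
    - [[0, 0, -1], [0, 0, 0], 1]
    - [[0, 0, -1], [0, 0, 0], 1]
    - [[0, 0, -1], [0, 0, 0], 1]
  squeeze: 60

```text
clock: 5.75
tcp_pos: [0.6088, 0.2139, 0.1235]
orientation: [-0.127, -0.21, 0.969, -0.027]
wrist_force: [0.4, -1.0, 0.0]
finger_gap: -0.0003
grip_force: 0.0
```

```bash
python3 - <<'E'
from h import *
s=env.get_state(); p=env.read_camera('wrist'); save(p,'w4.png')
print(s['finger_gap'],s['grip_force'],s['wrist_force'].round(1),s['tcp_pos'].round(4))
E
```

```text
-0.00032098062985244804 0.0 [ 0.4 -1.   0. ] [0.6088 0.2139 0.1235]
```

View pics/w4.png

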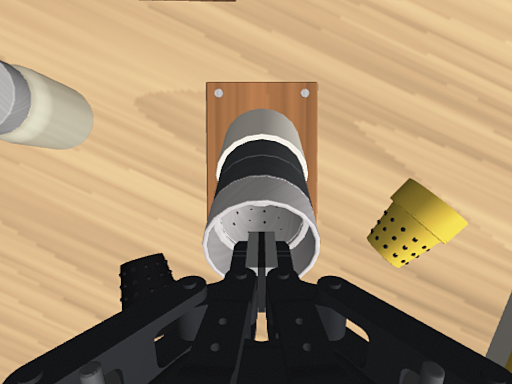

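The fingers shut without catching the collar: the gap is 0 and there was no contact force, so the tips must swing through more depth than I assumed. A zoom on the fingers in the open and shut views should show by how much.

```bash
python3 - <<'E'
import cv2,numpy as np
a=cv2.imread('pics/w3.png')[190:340,90:290]; b=cv2.imread('pics/w4.png')[190:340,180:340]
a=cv2.resize(a,(400,300),interpolation=2);a=cv2.resize(a,None,fx=1,fy=1)
A=cv2.resize(cv2.imread('pics/w3.png')[200:330,100:200],(400,520),interpolation=2);B=cv2.resize(cv2.imread('pics/w4.png')[200:330,212:312],(400,520),interpolation=2)
cv2.imwrite('pics/z.png',np.clip(np.hstack([A,B])*1.6+15,0,255).astype(np.uint8))
E
```

```text
(no output)
```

View pics/z.png

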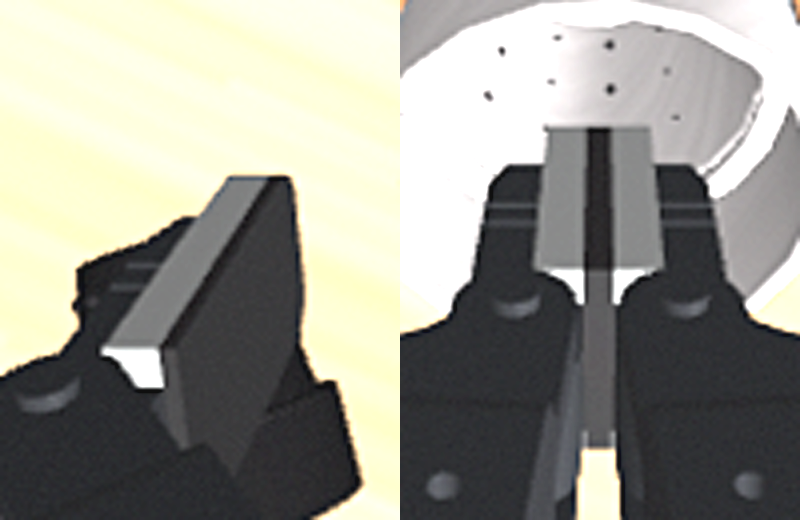

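The zoom shows where the pad tips really are. From their spacing in the image (176 px for 85 mm) they sit about 38–41 mm behind the reported TCP when open, which put them 8–10 mm above the rim. I'll open, go about 29 mm deeper, and close again.

move_arm:
  targets:
    - [[0, 0, 0], [0, 0, 0], -1]
    - [[0, 0, 0], [0, 0, 0], -1]
    - [[0, 0, 0], [0, 0, 0], -1]
    - [[0, 0, 0], [0, 0, 0], -1]
    - [[0, 0, 0], [0, 0, 0], -1]

```text
clock: 6.42
tcp_pos: [0.6086, 0.2136, 0.1232]
orientation: [-0.127, -0.21, 0.969, -0.027]
wrist_force: [-0.8, -2.1, -3.3]
finger_gap: 0.0466
grip_force: 55.2
```

move_arm:
  targets:
    - [[0, 0, 8], [0, 0, 0], -1]
    - [[1, 0, 16], [0, 0, 0], -1]
    - [[2, 0, 23], [0, 0, 0], -1]
    - [[2, 0, 29], [0, 0, 0], -1]
    - [[2, 0, 29], [0, 0, 0], -1]

```text
clock: 7.05
tcp_pos: [0.6119, 0.2147, 0.1192]
orientation: [-0.107, -0.211, 0.971, -0.026]
wrist_force: [4.9, 6.8, 84.9]
finger_gap: 0.0479
grip_force: 89.1
```

```bash
python3 - <<'E'
from h import *
s=env.get_state(); p=env.read_camera('wrist'); save(p,'w5.png')
print(s['finger_gap'],s['wrist_force'].round(1),s['tcp_pos'].round(4))
im=cv2.resize(p['pixels'][180:340,90:430,::-1],None,fx=2.3,fy=2.3,interpolation=2)
cv2.imwrite('pics/z5.png',im)
E
```

```text
0.04789199724247266 [ 4.9  6.8 84.9] [0.6119 0.2147 0.1192]
```

View pics/z5.png

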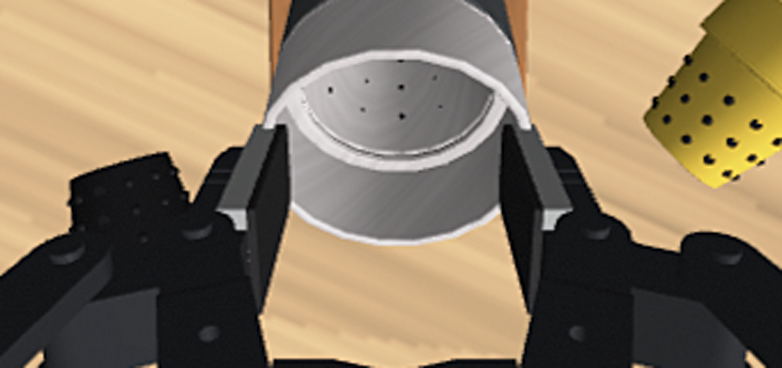

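The fingers opened inside the cup: the gap stopped at 47 mm with 85 N on the wrist. I'll relieve that straight away by shutting, backing out along the lean, and opening clear of the cup.

move_arm:
  targets:
    - [[-2, 0, -29], [0, 0, 0], 0.3]
    - [[-2, 0, -29], [0, 0, 0], 0.6]
    - [[-2, 0, -30], [0, 0, 0], 0.6]

```text
clock: 7.48
tcp_pos: [0.6096, 0.2146, 0.1251]
orientation: [-0.126, -0.21, 0.969, -0.027]
wrist_force: [-0.8, 0.7, 0.8]
finger_gap: 0.0309
grip_force: 0.0
```

move_arm:
  targets:
    - [[-4, 0, -15], [0, 0, 0], 0.6]
    - [[-8, 0, -30], [0, 0, 0], 0.6]
    - [[-11, 0, -40], [0, 0, 0], 0.6]
    - [[-11, 0, -40], [0, 0, 0], -1]
    - [[-11, 0, -40], [0, 0, 0], -1]

```text
clock: 8.1
tcp_pos: [0.6275, 0.2227, 0.1592]
orientation: [-0.128, -0.21, 0.969, -0.027]
wrist_force: [0.1, -0.3, 0.0]
finger_gap: 0.0529
grip_force: 0.0
```

move_arm:
  targets:
    - [[0, 0, 0], [0, 0, 0], -1]
    - [[0, 0, 0], [0, 0, 0], -1]
    - [[0, 0, 0], [0, 0, 0], -1]

```text
clock: 8.48
tcp_pos: [0.628, 0.2227, 0.1604]
orientation: [-0.127, -0.21, 0.969, -0.027]
wrist_force: [0.0, -0.2, 0.7]
finger_gap: 0.0853
grip_force: 0.0
```

```bash
python3 - <<'E'
from h import *
s=env.get_state(); p=env.read_camera('wrist'); save(p,'w6.png'); Rt=RT(.26,PSI)
S=np.array([.6047,.2130,.13]); w=wristcam(p,s); print(s['finger_gap'],s['wrist_force'].round(1),(Rt.inv()*rot(s)).as_rotvec().round(3))
print('S in tool',(rot(s).inv().apply(S-s['tcp_pos'])*1000).round(1))
for t in('strainer',): print(t,[(np.round(d['centre'],4).tolist(),round(d['confidence'],2)) for d in env.landmark_of(t,p)][:3])
# rim edge fit: compare edge strength along model circle for shifts along axis (has it moved?)
e1=np.array([-np.sin(PSI),np.cos(PSI),0]);e2=np.cross(e1,A);t=np.linspace(0,2*np.pi,180)
g=cv2.GaussianBlur(cv2.cvtColor(p['pixels'],cv2.COLOR_RGB2GRAY).astype(np.float32),(0,0),1); m=np.hypot(cv2.Sobel(g,5,1,0),cv2.Sobel(g,5,0,1))
best=[]
for h in np.arange(.012,.052,.002):
  for dx in np.arange(-.006,.007,.002):
    for dy in np.arange(-.004,.005,.002):
      q=proj(w,S+h*A+dy*e1+dx*e2+.031*(np.outer(np.cos(t),e1)+np.outer(np.sin(t),e2))).astype(np.float32)
      best.append((cv2.remap(m,q[None,:,0],q[None,:,1],1).mean(),h,dx,dy))
print(sorted(best)[-4:])
E
```

```text
0.08529552357628647 [ 0.  -0.2  0.7] [-0.001  0.001  0.001]
S in tool [16.6  0.8 35.9]
strainer [([0.7042, 0.1257, 0.0177], 0.94), ([0.5978, 0.3402, 0.0183], 0.93), ([0.585, 0.2047, 0.0965], 0.81)]
[(np.float32(165.73598), np.float64(0.022), np.float64(0.002), np.float64(0.0)), (np.float32(169.54254), np.float64(0.018000000000000002), np.float64(0.006), np.float64(0.0)), (np.float32(170.48886), np.float64(0.02), np.float64(0.004), np.float64(0.0)), (np.float32(172.07101), np.float64(0.026000000000000002), np.float64(-0.002), np.float64(0.0))]
```

The strainer is still seated, with its rim at +26 mm on the axis and laterally centred. Approaching deeper now, with the fingers open outside the cup.

move_arm:
  targets:
    - [[4, 1, 14], [0, 0, 0], -1]
    - [[7, 1, 28], [0, 0, 0], -1]
    - [[10, 1, 42], [0, 0, 0], -1]
    - [[13, 1, 56], [0, 0, 0], -1]
    - [[14, 1, 66], [0, 0, 0], -1]

```text
clock: 9.2
tcp_pos: [0.5995, 0.211, 0.0998]
orientation: [-0.127, -0.21, 0.969, -0.027]
wrist_force: [0.0, 0.2, 0.1]
finger_gap: 0.0856
grip_force: 0.0
```

move_arm:
  targets:
    - [[0, 0, 0], [0, 0, 0], 0.2]
    - [[0, 0, 0], [0, 0, 0], 0.5]
    - [[0, 0, 0], [0, 0, 0], 1]
    - [[0, 0, 0], [0, 0, 0], 1]
    - [[0, 0, 0], [0, 0, 0], 1]
  squeeze: 60

```text
clock: 9.82
tcp_pos: [0.6003, 0.2106, 0.1008]
orientation: [-0.127, -0.21, 0.969, -0.028]
wrist_force: [-0.4, -3.9, 4.1]
finger_gap: 0.0603
grip_force: 65.0
```

The grip holds at a 60 mm gap with 65 N. Pulling gently along the lean.

move_arm:
  targets:
    - [[-0.5, 0, -2], [0, 0, 0], 1]
    - [[-1, 0, -4], [0, 0, 0], 1]
    - [[-1.6, 0, -6], [0, 0, 0], 1]
    - [[-2.1, 0, -8], [0, 0, 0], 1]

```text
clock: 10.32
tcp_pos: [0.604, 0.2136, 0.1075]
orientation: [-0.126, -0.21, 0.969, -0.027]
wrist_force: [0.4, -0.6, -1.1]
finger_gap: 0.0606
grip_force: 65.6
```

```bash
python3 - <<'E'
from h import *
s=env.get_state(); print(s['tcp_pos'].round(4),s['wrist_force'].round(1),s['wrist_force']@A,s['finger_gap'],s['grip_force'])
E
```

```text
[0.604  0.2136 0.1075] [ 0.4 -0.6 -1.1] -0.8596661557481352 0.060601158660823475 65.64275946468115
```

move_arm:
  targets:
    - [[-2.5, 0, -9], [0, 0, 0], 1]
    - [[-5, 0, -19], [0, 0, 0], 1]
    - [[-8, 0, -29], [0, 0, 0], 1]
    - [[-11, 0, -40], [0, 0, 0], 1]
    - [[-14, 0, -53], [0, 0, 0], 1]

```text
clock: 10.95
tcp_pos: [0.6288, 0.2249, 0.156]
orientation: [-0.126, -0.21, 0.969, -0.027]
wrist_force: [0.1, -0.5, -0.5]
finger_gap: 0.0602
grip_force: 65.6
```

```bash
python3 - <<'E'
from h import *
s=env.get_state(); print(s['tcp_pos'].round(4),s['wrist_force'].round(1),s['finger_gap'],s['grip_force'],s['joint_pos'].round(2))
p=env.read_camera('wrist');save(p,'w7.png'); w=wristcam(p,s); Q=rot(s)
# find rim in tool frame: axis dir assumed A
g=cv2.GaussianBlur(cv2.cvtColor(p['pixels'],cv2.COLOR_RGB2GRAY).astype(np.float32),(0,0),1); m=np.hypot(cv2.Sobel(g,5,1,0),cv2.Sobel(g,5,0,1))
best=[];t=np.linspace(0,2*np.pi,180)
e1=Q.as_matrix()[:,1]
for rel in np.radians([5,10,15,20,25]):
  a=R.from_rotvec(-e1*rel).apply(-Q.as_matrix()[:,2]); a=a if rel==0 else a; a2=R.from_rotvec(e1*rel).apply(-Q.as_matrix()[:,2])
  a=a if a[0]>a2[0] else a2
  e2=np.cross(e1,a)
  for z in np.arange(-.075,-.025,.003):
    for x in np.arange(-.015,.016,.003):
      q=proj(w,s['tcp_pos']+Q.apply([x,0,z])+.031*(np.outer(np.cos(t),e1)+np.outer(np.sin(t),e2))).astype(np.float32)
      best.append((float(cv2.remap(m,q[None,:,0],q[None,:,1],1).mean().round(1)),int(np.degrees(rel).round()),float(x.round(3)),float(z.round(3))))
print(sorted(best)[-4:])
for c in('side','scene'):
    p=env.read_camera(c); print(c,[(np.round(d['centre'],4).tolist(),round(d['confidence'],2)) for d in env.landmark_of('strainer',p)][:4])
A_=s['tcp_pos']; print('expected origin', (s['tcp_pos']+Q.apply([0,0,-.055])-.070*A).round(3))
E
```

```text
[0.6288 0.2249 0.156 ] [ 0.1 -0.5 -0.5] 0.06017268644461539 65.62652399763465 [ 0.25  0.79  0.69  1.72 -0.04 -0.18]
[(178.6999969482422, 15, -0.0, -0.06), (185.60000610351562, 15, -0.003, -0.057), (190.3000030517578, 15, -0.006, -0.054), (217.89999389648438, 10, -0.006, -0.051)]
side [([0.6181, 0.2187, 0.1465], 0.89), ([0.6009, 0.3419, 0.0152], 0.89), ([0.704, 0.1217, 0.0238], 0.52), ([0.602, 0.2148, 0.1322], 0.3)]
scene [([0.703, 0.1251, 0.0184], 0.68), ([0.6187, 0.2188, 0.1499], 0.62), ([0.5981, 0.3407, 0.0237], 0.58)]
expected origin [0.61  0.216 0.148]
```

The strainer is out and held: both fixed cameras put its underside at about (0.618, 0.219, 0.148). I'll refine its tilt and position in the hand.

```bash
cat >> h.py <<'E'
def rimfit(p,s,rels=range(0,26,2)):
    w=wristcam(p,s);Q=rot(s);M=Q.as_matrix()
    g=cv2.GaussianBlur(cv2.cvtColor(p['pixels'],cv2.COLOR_RGB2GRAY).astype(np.float32),(0,0),1.2); m=np.hypot(cv2.Sobel(g,5,1,0),cv2.Sobel(g,5,0,1))
    t=np.linspace(0,2*np.pi,180);best=[]
    for d in rels:
        r=np.radians(d); a=np.array([-np.sin(r),0,-np.cos(r)]); e2=np.array([np.cos(r),0,-np.sin(r)])
        for z in np.arange(-.066,-.036,.002):
            for x in np.arange(-.016,.009,.002):
                for y in (-.001,.001):
                    c=np.array([x,y,z])+.031*(np.outer(np.cos(t),[0,1,0])+np.outer(np.sin(t),e2))
                    q=proj(w,s['tcp_pos']+Q.apply(c)).astype(np.float32)
                    best.append((float(cv2.remap(m,q[None,:,0],q[None,:,1],1).mean().round(1)),d,[round(float(v),3) for v in(x,y,z)],(s['tcp_pos']+Q.apply(np.array([x,y,z])-.07*a)).round(3).tolist()))
    return sorted(best,key=lambda b:b[0])[-5:]
E
python3 - <<'E'
from h import *
s=env.get_state()
for b in rimfit(env.read_camera('wrist'),s): print(b)
for c in('side','scene'):
    p=env.read_camera(c); n=min(env.spot_in('strainer',p),key=lambda d:np.linalg.norm(np.array(d['centre'])-[.62,.22,.16])); print(c,n['centre'])
E
```

```text
(191.1999969482422, 6, [-0.004, 0.001, -0.058], [0.622, 0.223, 0.144])
(192.60000610351562, 4, [-0.004, 0.001, -0.058], [0.624, 0.224, 0.144])
(193.89999389648438, 8, [-0.008, 0.001, -0.048], [0.621, 0.222, 0.135])
(218.39999389648438, 12, [-0.004, 0.001, -0.054], [0.615, 0.22, 0.144])
(220.0, 14, [-0.002, 0.001, -0.058], [0.612, 0.218, 0.149])
side [0.6223, 0.2141, 0.1893]
scene [0.6384, 0.2406, 0.1806]
```

move_arm:
  targets:
    - [[-3, 0, -10], [0, 0, 0], 1]
    - [[-5, 0, -20], [0, 0, 0], 1]
    - [[-8, 0, -30], [0, 0, 0], 1]
    - [[-11, 0, -40], [0, 0, 0], 1]
    - [[-13, 0, -50], [0, 0, 0], 1]

```text
clock: 12.08
tcp_pos: [0.6516, 0.2345, 0.2002]
orientation: [-0.127, -0.21, 0.969, -0.027]
wrist_force: [0.7, 0.6, -1.4]
finger_gap: 0.0603
grip_force: 65.7
```

```bash
cat >> h.py <<'E'
YO=-.2; U=np.array([np.cos(YO),np.sin(YO),0]); F=np.array([.4925,-.2155,.010]); P=F+.058*U
REL=np.radians(13); OT=np.array([.0127,.001,.012])
def place(h,rel=REL): r=RT(-rel,YO); return P+[0,0,h]-r.apply(OT),r
E
python3 - <<'E'
from h import *
s=env.get_state(); p,r=place(.18); print(p,P); rows(s['tcp_pos'],rot(s),p,r,15,1)
E
```

```text
[ 0.55862742 -0.22992503  0.20454932] [ 0.54934386 -0.22702282  0.01      ]
[[[17.9, -25.6, 4.5], [-0.0, -0.18, 0.24], 1], [[35.8, -51.3, 8.9], [-0.01, -0.36, 0.48], 1], [[53.7, -76.9, 13.4], [-0.01, -0.54, 0.72], 1], [[71.6, -102.5, 17.8], [-0.02, -0.72, 0.97], 1], [[89.5, -128.2, 22.3], [-0.02, -0.9, 1.21], 1]]
[[[12.6, -28.9, 2.0], [-0.0, -0.18, 0.24], 1], [[25.3, -57.8, 3.9], [-0.01, -0.36, 0.48], 1], [[37.9, -86.6, 5.9], [-0.01, -0.54, 0.72], 1], [[50.5, -115.5, 7.8], [-0.02, -0.72, 0.97], 1], [[63.1, -144.4, 9.8], [-0.02, -0.9, 1.21], 1]]
[[[6.5, -30.9, 0.3], [-0.0, -0.18, 0.24], 1], [[12.9, -61.8, 0.7], [-0.01, -0.36, 0.48], 1], [[19.4, -92.7, 1.0], [-0.01, -0.54, 0.72], 1], [[25.9, -123.6, 1.4], [-0.02, -0.72, 0.97], 1], [[32.4, -154.5, 1.7], [-0.02, -0.9, 1.21], 1]]
```

move_arm:
  targets:
    - [[18, -26, 4], [0, -0.18, 0.24], 1]
    - [[36, -51, 9], [0, -0.36, 0.48], 1]
    - [[54, -77, 13], [-0.01, -0.54, 0.72], 1]
    - [[72, -103, 18], [-0.02, -0.72, 0.97], 1]
    - [[90, -128, 22], [-0.02, -0.9, 1.21], 1]

```text
clock: 12.7
tcp_pos: [0.6195, 0.0785, 0.2019]
orientation: [-0.047, -0.107, 0.993, -0.022]
wrist_force: [-0.2, -1.0, -0.2]
finger_gap: 0.0598
grip_force: 65.7
```

move_arm:
  targets:
    - [[13, -29, 2], [0, -0.18, 0.24], 1]
    - [[25, -58, 4], [-0.01, -0.36, 0.48], 1]
    - [[38, -87, 6], [-0.01, -0.54, 0.72], 1]
    - [[50, -116, 8], [-0.02, -0.72, 0.97], 1]
    - [[63, -144, 10], [-0.02, -0.9, 1.21], 1]

```text
clock: 13.32
tcp_pos: [0.5885, -0.0758, 0.2031]
orientation: [0.033, -0.003, 0.999, -0.017]
wrist_force: [0.7, -0.7, -0.9]
finger_gap: 0.0606
grip_force: 65.7
```

move_arm:
  targets:
    - [[6, -31, 0], [0, -0.18, 0.24], 1]
    - [[13, -62, 1], [-0.01, -0.36, 0.48], 1]
    - [[19, -93, 1], [-0.01, -0.54, 0.72], 1]
    - [[26, -124, 1], [-0.02, -0.72, 0.97], 1]
    - [[32, -154, 2], [-0.02, -0.9, 1.21], 1]

```text
clock: 13.95
tcp_pos: [0.5576, -0.2299, 0.2043]
orientation: [0.113, 0.101, 0.988, -0.011]
wrist_force: [0.3, -0.2, -0.7]
finger_gap: 0.0602
grip_force: 65.7
```

```bash
python3 - <<'E'
from h import *
s=env.get_state(); p,r=place(.18); print(s['tcp_pos'].round(4),p.round(4),(r.inv()*rot(s)).as_rotvec().round(3),s['finger_gap'],s['wrist_force'].round(1))
for b in rimfit(env.read_camera('wrist'),s,range(4,24,1)): print(b)
for c in('side','scene'):
    q=env.read_camera(c); save(q,c+'8.png')
    for t in('strainer','drawer_floor','drawer_pull','organiser'): print(c,t,[(np.round(d['centre'],4).tolist(),round(d['confidence'],2)) for d in env.landmark_of(t,q) if d['centre'][1]<-.1][:2])
    # strainer mask orientation: principal axis vs projected vertical
    for d in env.regions_of('strainer',q):
        ys,xs=np.nonzero(d['mask']); e=proj(q,[P+[0,0,.18],P+[0,0,.25]])
        if np.hypot(xs.mean()-e[:,0].mean(),ys.mean()-e[:,1].mean())<30: print('mask',xs.min(),xs.max(),ys.min(),ys.max(),xs.mean().round(1),ys.mean().round(1),'pred',e.round(1).tolist())
E
```

```text
[ 0.5576 -0.2299  0.2043] [ 0.5586 -0.2299  0.2045] [ 0.    -0.001  0.003] 0.06020492388358994 [ 0.3 -0.2 -0.7]
(152.6999969482422, 16, [-0.002, 0.001, -0.058], [0.543, -0.226, 0.191])
(155.1999969482422, 15, [-0.002, 0.001, -0.056], [0.545, -0.226, 0.189])
(170.8000030517578, 12, [-0.002, 0.001, -0.056], [0.549, -0.227, 0.189])
(172.10000610351562, 14, [-0.002, 0.001, -0.056], [0.546, -0.226, 0.189])
(179.39999389648438, 13, [-0.002, 0.001, -0.056], [0.547, -0.227, 0.189])
side strainer []
side drawer_floor [([0.4918, -0.213, 0.0109], 0.84)]
side drawer_pull [([0.4723, -0.2089, 0.0811], 0.61)]
side organiser [([0.6008, -0.2372, -0.0003], 0.63)]
mask 295 312 211 236 302.8 224.8 pred [[305.0, 229.8], [306.7, 213.6]]
scene strainer [([0.5526, -0.2258, 0.1895], 0.88)]
scene drawer_floor [([0.4929, -0.2151, 0.0095], 0.67)]
scene drawer_pull [([0.4744, -0.2104, 0.0802], 0.82)]
scene organiser [([0.6072, -0.2445, -0.0004], 0.65)]
mask 189 206 163 187 198.0 174.1 pred [[199.1, 183.3], [196.8, 167.3]]
```

The strainer is upright (13° in-hand tilt confirmed) over the middle of the open drawer, with its bottom at z ≈ 0.189. Lowering it.

move_arm:
  targets:
    - [[8, 0, 34], [0, 0, 0], 1]
    - [[16, 0, 70], [0, 0, 0], 1]
    - [[25, 0, 107], [0, 0, 0], 1]
    - [[32, 0, 140], [0, 0, 0], 1]
    - [[38, 0, 165], [0, 0, 0], 1]

```text
clock: 15.22
tcp_pos: [0.558, -0.2284, 0.0332]
orientation: [0.112, 0.1, 0.989, -0.011]
wrist_force: [0.4, -0.8, -1.1]
finger_gap: 0.0601
grip_force: 65.7
```

```bash
python3 - <<'E'
from h import *
s=env.get_state(); print(s['tcp_pos'].round(4),s['wrist_force'].round(1),s['finger_gap'])
print((place(0)[0]-s['tcp_pos']).round(4))
for c in('side','scene'):
    q=env.read_camera(c)
    for t in('strainer','drawer_floor'): print(c,t,[(np.round(d['centre'],4).tolist(),round(d['confidence'],2)) for d in env.landmark_of(t,q) if d['centre'][1]<-.1][:2])
for b in rimfit(env.read_camera('wrist'),s,range(8,19,1))[-2:]: print(b)
E
```

```text
[ 0.558  -0.2284  0.0332] [ 0.4 -0.8 -1.1] 0.06006049484270669
[ 0.0006 -0.0015 -0.0087]
side strainer []
side drawer_floor [([0.492, -0.2135, 0.0093], 0.73)]
scene strainer [([0.5511, -0.2223, 0.0172], 0.48)]
scene drawer_floor [([0.493, -0.2158, 0.0097], 0.72)]
(175.1999969482422, 14, [-0.002, 0.001, -0.056], [0.547, -0.225, 0.018])
(183.0, 13, [-0.002, 0.001, -0.056], [0.548, -0.225, 0.018])
```

About 8 mm remain to the floor, so I'll go down slowly and watch the force.

move_arm:
  targets:
    - [[0.5, 0, 2], [0, 0, 0], 1]
    - [[1, 0, 4], [0, 0, 0], 1]
    - [[1.4, 0, 6], [0, 0, 0], 1]
    - [[1.4, 0, 6], [0, 0, 0], 1]

```text
clock: 16.08
tcp_pos: [0.5582, -0.2289, 0.0284]
orientation: [0.112, 0.1, 0.989, -0.011]
wrist_force: [0.7, -0.6, -1.3]
finger_gap: 0.0604
grip_force: 65.7
```

move_arm:
  targets:
    - [[0.3, 0, 1], [0, 0, 0], 1]
    - [[0.3, 0, 1], [0, 0, 0], 1]

```text
clock: 16.32
tcp_pos: [0.5583, -0.2289, 0.0276]
orientation: [0.113, 0.1, 0.989, -0.011]
wrist_force: [-0.3, 0.3, -0.4]
finger_gap: 0.0604
grip_force: 65.7
```

move_arm:
  targets:
    - [[0.2, 0, 1], [0, 0, 0], 1]
    - [[0.2, 0, 1], [0, 0, 0], 1]

```text
clock: 16.58
tcp_pos: [0.5584, -0.229, 0.0266]
orientation: [0.113, 0.1, 0.989, -0.011]
wrist_force: [-0.3, 0.3, -0.5]
finger_gap: 0.0604
grip_force: 65.7
```

move_arm:
  targets:
    - [[0.2, 0, 1], [0, 0, 0], 1]
    - [[0.2, 0, 1], [0, 0, 0], 1]

```text
clock: 16.82
tcp_pos: [0.5584, -0.2289, 0.0255]
orientation: [0.113, 0.1, 0.989, -0.011]
wrist_force: [0.2, -0.6, -0.1]
finger_gap: 0.0603
grip_force: 65.7
```

move_arm:
  targets:
    - [[0.2, 0, 1], [0, 0, 0], 1]
    - [[0.2, 0, 1], [0, 0, 0], 1]

```text
clock: 17.08
tcp_pos: [0.5584, -0.2289, 0.0245]
orientation: [0.113, 0.1, 0.989, -0.011]
wrist_force: [-0.2, 0.3, -0.6]
finger_gap: 0.0602
grip_force: 65.7
```

move_arm:
  targets:
    - [[0.2, 0, 1], [0, 0, 0], 1]
    - [[0.2, 0, 1], [0, 0, 0], 1]

```text
clock: 17.32
tcp_pos: [0.5585, -0.229, 0.0235]
orientation: [0.113, 0.1, 0.989, -0.011]
wrist_force: [0.1, 1.3, -0.8]
finger_gap: 0.0602
grip_force: 65.7
```

move_arm:
  targets:
    - [[0.2, 0, 1], [0, 0, 0], 1]
    - [[0.2, 0, 1], [0, 0, 0], 1]

```text
clock: 17.58
tcp_pos: [0.5587, -0.2291, 0.0228]
orientation: [0.113, 0.1, 0.989, -0.011]
wrist_force: [-0.8, -0.2, 2.5]
finger_gap: 0.0608
grip_force: 65.9
```

move_arm:
  targets:
    - [[0.2, 0, 1], [0, 0, 0], 1]
    - [[0.2, 0, 1], [0, 0, 0], 1]

```text
clock: 17.82
tcp_pos: [0.5596, -0.2293, 0.0227]
orientation: [0.114, 0.1, 0.988, -0.011]
wrist_force: [-0.7, 1.4, 5.7]
finger_gap: 0.0603
grip_force: 66.3
```

The strainer touched the floor at 5.7 N. Opening now; the pads swing upward as they open.

move_arm:
  targets:
    - [[0, 0, -1], [0, 0, 0], 0]
    - [[0, 0, -1], [0, 0, 0], -0.6]
    - [[0, 0, -1], [0, 0, 0], -1]
    - [[0, 0, -1], [0, 0, 0], -1]
    - [[0, 0, -1], [0, 0, 0], -1]

```text
clock: 18.45
tcp_pos: [0.5583, -0.2289, 0.0224]
orientation: [0.113, 0.1, 0.989, -0.011]
wrist_force: [0.5, 0.4, -0.3]
finger_gap: 0.0853
grip_force: 0.0
```

```bash
python3 - <<'E'
from h import *
s=env.get_state(); print(s['tcp_pos'].round(4),s['wrist_force'].round(1),s['finger_gap'])
for b in rimfit(env.read_camera('wrist'),s,range(6,19,1))[-2:]: print(b)
for c in('side','scene'):
    q=env.read_camera(c)
    for t in('strainer','drawer_floor'): print(c,t,[(np.round(d['centre'],4).tolist(),round(d['confidence'],2)) for d in env.landmark_of(t,q) if d['centre'][1]<-.1][:2])
E
```

```text
[ 0.5583 -0.2289  0.0224] [ 0.5  0.4 -0.3] 0.08532486905897026
(131.0, 6, [-0.01, -0.001, -0.052], [0.565, -0.231, 0.006])
(132.3000030517578, 14, [-0.008, -0.001, -0.052], [0.553, -0.229, 0.005])
side strainer [([0.5491, -0.2257, 0.0051], 0.72)]
side drawer_floor [([0.4929, -0.2087, 0.0099], 0.66)]
scene strainer [([0.5528, -0.2245, 0.0084], 0.42), ([0.4729, -0.2121, 0.0822], 0.23)]
scene drawer_floor [([0.4948, -0.2157, 0.0102], 0.54)]
```

Released. Retreating straight up, then moving to the front of the pull with the fingers shut.

move_arm:
  targets:
    - [[-3, 0, -15], [0, 0, 0], -1]
    - [[-9, 0, -38], [0, 0, 0], -1]
    - [[-18, 0, -77], [0, 0, 0], -1]
    - [[-27, 0, -116], [0, 0, 0], 0.5]
    - [[-36, 0, -155], [0, 0, 0], 1]

```text
clock: 19.42
tcp_pos: [0.5586, -0.2291, 0.1844]
orientation: [0.113, 0.1, 0.988, -0.012]
wrist_force: [0.6, -0.5, 0.2]
finger_gap: 0.0515
grip_force: 0.0
```

```bash
python3 - <<'E'
from h import *
s=env.get_state(); print(s['tcp_pos'].round(4))
pu=[];st=[]
for c in('side','scene'):
    q=env.read_camera(c); save(q,c+'9.png')
    for t in('strainer','drawer_floor','drawer_pull','organiser'): print(c,t,[(np.round(d['centre'],4).tolist(),round(d['confidence'],2)) for d in env.landmark_of(t,q) if d['centre'][1]<-.1][:2])
    for h in (0,.02):
        pr=proj(q,[P+[0,0,z] for z in (0,.07)]); 
    for d in env.regions_of('strainer',q):
        ys,xs=np.nonzero(d['mask'])
        if np.hypot(xs.mean()-pr[:,0].mean(),ys.mean()-pr[:,1].mean())<30: print('mask',d['confidence'],xs.min(),xs.max(),ys.min(),ys.max(),'pred',pr.round(1).tolist())
pl=np.array([.4732,-.2105,.081])
b=pl-.045*U; p1=np.array([b[0],b[1],.17]); print(p1)
rows(s['tcp_pos'],rot(s),p1,RT(0,YO),5,1)
E
```

```text
[ 0.5586 -0.2291  0.1844]
side strainer [([0.5489, -0.2254, 0.0067], 0.6)]
side drawer_floor [([0.4942, -0.2132, 0.0112], 0.62)]
side drawer_pull [([0.4753, -0.2091, 0.0825], 0.65)]
side organiser []
mask 0.73 269 335 234 296 pred [[301.1, 266.0], [302.5, 252.8]]
mask 0.72 293 313 246 271 pred [[301.1, 266.0], [302.5, 252.8]]
scene strainer [([0.555, -0.2252, 0.0077], 0.4)]
scene drawer_floor [([0.492, -0.215, 0.0082], 0.59), ([0.5494, -0.5419, -0.0002], 0.33)]
scene drawer_pull [([0.4732, -0.209, 0.0809], 0.8)]
scene organiser [([0.6088, -0.242, -0.0027], 0.71)]
mask 0.41 182 227 190 211 pred [[204.4, 219.8], [202.5, 206.3]]
[ 0.429097   -0.20155988  0.17      ]
[[[26.4, 0.2, -3.2], [-0.0, 0.26, -0.0], 1], [[52.9, 0.4, -6.4], [-0.0, 0.52, -0.0], 1], [[79.3, 0.6, -9.6], [-0.0, 0.78, -0.0], 1], [[105.8, 0.8, -12.8], [-0.0, 1.05, -0.01], 1], [[132.2, 1.0, -15.9], [-0.0, 1.31, -0.01], 1]]
```

The side mask (columns 293–313, rows 246–271) fits a cup standing at the expected spot.

move_arm:
  targets:
    - [[26, 0, -3], [0, 0.26, 0], 1]
    - [[53, 0, -6], [0, 0.52, 0], 1]
    - [[79, 0, -10], [0, 0.78, 0], 1]
    - [[106, 1, -13], [0, 1.05, 0], 1]
    - [[132, 1, -16], [0, 1.31, 0], 1]

```text
clock: 20.65
tcp_pos: [0.4281, -0.2013, 0.1673]
orientation: [-0.002, 0.1, 0.995, 0.0]
wrist_force: [0.3, -0.3, -0.5]
finger_gap: 0.0003
grip_force: 0.0
```

move_arm:
  targets:
    - [[0, 0, 30], [0, 0, 0], 1]
    - [[0, 0, 60], [0, 0, 0], 1]
    - [[0, 0, 90], [0, 0, 0], 1]
    - [[0, 0, 120], [0, 0, 0], 1]
    - [[0, 0, 135], [0, 0, 0], 1]

```text
clock: 21.28
tcp_pos: [0.4277, -0.2008, 0.0309]
orientation: [-0.002, 0.101, 0.995, 0.001]
wrist_force: [0.3, 0.3, -0.3]
finger_gap: 0.0003
grip_force: 0.0
```

```bash
python3 - <<'E'
from h import *
s=env.get_state(); r=RT(0,YO); print(s['tcp_pos'].round(4),(r.inv()*rot(s)).as_rotvec().round(3),s['wrist_force'].round(1),s['finger_gap'])
print('pull in tool',(rot(s).inv().apply(np.array([.474,-.2100,.081])-s['tcp_pos'])*1000).round(1))
q=env.read_camera('side'); t=np.linspace(0,6.28,60)
pts=np.vstack([P+np.c_[rr*np.cos(t),rr*np.sin(t),0*t+z] for rr,z in((.02,0),(.027,.044),(.031,.046),(.031,.07))]); e=proj(q,pts); print('pred upright',e.min(0),e.max(0))
E
```

```text
[ 0.4277 -0.2008  0.0309] [-0.001  0.005  0.001] [ 0.3  0.3 -0.3] 0.0002876168554430093
pull in tool [-47.    0.3 -50.3]
pred upright [291.54614083 244.08274776] [313.19470788 271.61585894]
```

The cup's outline matches an upright strainer. Pushing the drawer gently now.

move_arm:
  targets:
    - [[-10, 0, 0], [0, 0, 0], 1]
    - [[-20, 0, 0], [0, 0, 0], 1]
    - [[-28, 0, 0], [0, 0, 0], 1]
    - [[-34, 0, 0], [0, 0, 0], 1]
    - [[-40, 0, 0], [0, 0, 0], 1]

```text
clock: 21.95
tcp_pos: [0.4683, -0.2095, 0.0326]
orientation: [-0.001, 0.101, 0.995, 0.0]
wrist_force: [-1.9, -0.3, 0.4]
finger_gap: -0.0001
grip_force: 0.7
```

move_arm:
  targets:
    - [[-6, 0, 0], [0, 0, 0], 1]
    - [[-13, 0, 0], [0, 0, 0], 1]
    - [[-20, 0, 0], [0, 0, 0], 1]
    - [[-27, 0, 0], [0, 0, 0], 1]
    - [[-34, 0, 0], [0, 0, 0], 1]

```text
clock: 22.58
tcp_pos: [0.5019, -0.2165, 0.0324]
orientation: [-0.001, 0.101, 0.995, 0.0]
wrist_force: [-2.0, -1.1, 0.9]
finger_gap: 0.0001
grip_force: 0.7
```

```bash
python3 - <<'E'
from h import *
s=env.get_state(); print(s['tcp_pos'].round(4),s['wrist_force'].round(1))
for c in('side','scene'):
    q=env.read_camera(c)
    for t in('strainer','drawer_floor','drawer_pull'): print(c,t,[(np.round(d['centre'],4).tolist(),round(d['confidence'],2)) for d in env.landmark_of(t,q) if -.35<d['centre'][1]<-.1][:2])
E
```

```text
[ 0.5019 -0.2165  0.0324] [-2.  -1.1  0.9]
side strainer [([0.5874, -0.2358, 0.0083], 0.73)]
side drawer_floor [([0.5331, -0.2198, 0.0108], 0.66)]
side drawer_pull [([0.5135, -0.2173, 0.0835], 0.64)]
scene strainer []
scene drawer_floor [([0.5347, -0.2231, 0.0109], 0.83)]
scene drawer_pull []
```

move_arm:
  targets:
    - [[-7, 0, 0], [0, 0, 0], 1]
    - [[-14, 0, 0], [0, 0, 0], 1]
    - [[-21, 0, 0], [0, 0, 0], 1]
    - [[-28, 0, 0], [0, 0, 0], 1]
    - [[-35, 0, 0], [0, 0, 0], 1]

```text
clock: 23.6
tcp_pos: [0.5363, -0.2235, 0.0323]
orientation: [-0.001, 0.1, 0.995, 0.0]
wrist_force: [-1.5, 0.7, 0.4]
finger_gap: 0.0002
grip_force: 0.7
```

move_arm:
  targets:
    - [[-7, 0, 0], [0, 0, 0], 1]
    - [[-13, 0, 0], [0, 0, 0], 1]
    - [[-18, 0, 0], [0, 0, 0], 1]
    - [[-23, 0, 0], [0, 0, 0], 1]
    - [[-27, 0, 0], [0, 0, 0], 1]

```text
clock: 24.22
tcp_pos: [0.5625, -0.229, 0.0323]
orientation: [-0.001, 0.101, 0.995, 0.0]
wrist_force: [-1.7, -1.2, 0.2]
finger_gap: -0.0005
grip_force: 0.7
```

move_arm:
  targets:
    - [[-2, 0, 0], [0, 0, 0], 1]
    - [[-4, 0, 0], [0, 0, 0], 1]

```text
clock: 24.48
tcp_pos: [0.5662, -0.2296, 0.0323]
orientation: [-0.001, 0.101, 0.995, 0.0]
wrist_force: [-1.8, -0.7, -1.4]
finger_gap: 0.0
grip_force: 0.6
```

move_arm:
  targets:
    - [[-2, 0, 0], [0, 0, 0], 1]
    - [[-4, 0, 0], [0, 0, 0], 1]

```text
clock: 24.72
tcp_pos: [0.5701, -0.2304, 0.0323]
orientation: [-0.001, 0.101, 0.995, 0.0]
wrist_force: [-1.9, -0.4, 0.3]
finger_gap: 0.0001
grip_force: 0.6
```

move_arm:
  targets:
    - [[-2, 0, 0], [0, 0, 0], 1]
    - [[-4, 0, 0], [0, 0, 0], 1]

```text
clock: 24.98
tcp_pos: [0.5726, -0.2309, 0.0323]
orientation: [-0.002, 0.101, 0.995, 0.0]
wrist_force: [-9.5, 0.4, 5.8]
finger_gap: 0.0001
grip_force: 4.5
```

move_arm:
  targets:
    - [[-1.5, 0, 0], [0, 0, 0], 1]
    - [[-3, 0, 0], [0, 0, 0], 1]

```text
clock: 25.22
tcp_pos: [0.5724, -0.2308, 0.0323]
orientation: [-0.005, 0.101, 0.995, 0.0]
wrist_force: [-17.5, 1.6, 12.5]
finger_gap: 0.0002
grip_force: 8.6
```

move_arm:
  targets:
    - [[-1, 0, 0], [0, 0, 0], 1]
    - [[-2, 0, 0], [0, 0, 0], 1]

```text
clock: 25.48
tcp_pos: [0.5723, -0.2308, 0.0323]
orientation: [-0.007, 0.101, 0.995, 0.001]
wrist_force: [-21.4, 2.1, 15.7]
finger_gap: -0.0006
grip_force: 11.0
```

The drawer hit its hard stop. Backing away and lifting clear.

move_arm:
  targets:
    - [[6, 0, 0], [0, 0, 0], 1]
    - [[20, 0, 0], [0, 0, 0], 1]
    - [[40, 0, 0], [0, 0, 0], 1]
    - [[70, 0, -30], [0, 0, 0], 1]
    - [[90, 0, -80], [0, 0, 0], 1]

```text
clock: 26.1
tcp_pos: [0.4891, -0.2129, 0.1116]
orientation: [-0.002, 0.1, 0.995, 0.001]
wrist_force: [0.6, -0.3, 1.0]
finger_gap: -0.0001
grip_force: 0.0
```

```bash
python3 - <<'E'
from h import *
s=env.get_state(); print(s['clock'],s['tcp_pos'].round(4),s['wrist_force'].round(1))
t=np.linspace(0,6.28,60); off=P-F
for c in('side','scene'):
    q=env.read_camera(c)
    for n in('strainer','drawer_floor','drawer_pull','organiser','jar','brush','dustpan'): print(c,n,[(np.round(d['centre'],4).tolist(),round(d['confidence'],2)) for d in env.landmark_of(n,q) if n!='strainer' or d['centre'][1]<-.1][:1])
    X=P+.110*U; pts=np.vstack([X+np.c_[rr*np.cos(t),rr*np.sin(t),0*t+z] for rr,z in((.02,0),(.027,.044),(.031,.046),(.031,.07))]); e=proj(q,pts); print('pred',e.min(0).round(),e.max(0).round())
    for d in env.regions_of('strainer',q):
        ys,xs=np.nonzero(d['mask'])
        if np.hypot(xs.mean()-e[:,0].mean(),ys.mean()-e[:,1].mean())<30: print('mask',round(d['confidence'],2),xs.min(),xs.max(),ys.min(),ys.max())
E
```

```text
26.1 [ 0.4891 -0.2129  0.1116] [ 0.6 -0.3  1. ]
side strainer []
side drawer_floor [([0.6038, -0.2325, 0.009], 0.89)]
side drawer_pull []
side organiser [([0.6025, -0.234, -0.003], 0.79)]
side jar [([0.6132, -0.0062, 0.001], 0.64)]
side brush [([0.5935, 0.5128, 0.0032], 0.59)]
side dustpan [([0.5485, -0.5407, 0.0014], 0.67)]
pred [322. 229.] [344. 256.]
scene strainer []
scene drawer_floor []
scene drawer_pull [([0.5476, -0.5372, -0.0], 0.64)]
scene organiser [([0.607, -0.2432, -0.0014], 0.84)]
scene jar [([0.6115, -0.0081, -0.0001], 0.82)]
scene brush [([0.5927, 0.513, -0.0006], 0.59)]
scene dustpan []
pred [191. 221.] [209. 246.]
mask 0.23 166 226 210 277
```

The drawer floor now coincides with the organiser front, so it is shut, and the bystanders haven't moved. A final numeric check of the strainer through the clear plastic:

```bash
python3 - <<'E'
from h import *
t=np.linspace(0,6.28,60)
def hull(q,up):
    X=P+.110*U; L=[(.02,0),(.031,.046),(.031,.07)]
    if up: pts=np.vstack([X+np.c_[r*np.cos(t),r*np.sin(t),0*t+z] for r,z in L])
    else: pts=np.vstack([X+np.outer(np.cos(t)*r,np.array([-U[1],U[0],0]))+np.outer(np.sin(t)*r,[0,0,1])+np.array([0,0,.031])+U*(z-.035) for r,z in L])
    m=np.zeros((384,512),np.uint8);cv2.fillConvexPoly(m,cv2.convexHull(proj(q,pts).astype(np.int32)),1);return m
for c,(x0,x1,y0,y1) in {'side':(312,356,222,268),'scene':(180,220,212,255)}.items():
    q=env.read_camera(c); g=q['pixels'].astype(int).mean(2); h=hull(q,True)
    print(c,'in',g[h>0].mean().round(1),'ring',g[(cv2.dilate(h,np.ones((9,9)))-h)>0].mean().round(1))
    for y in range(y0,y1,3): print(y,' '.join('%3d'%v for v in g[y,x0:x1:2]),' ',''.join('#' if v else '.' for v in h[y,x0:x1:2]))
E
```

```text
side in 202.4 ring 204.3
222 185 185 185 189 186 187 191 191 195 190 181 178 181 184 198 204 227 229 229 229 226 206   ......................
225 191 186 188 187 190 193 191 182 175 180 184 200 204 226 231 229 232 231 231 230 230 227   ......................
228 189 204 190 188 180 177 181 183 198 207 226 231 230 231 231 231 231 230 231 231 230 231   ......................
231 206 168 214 179 188 199 211 224 223 206 205 202 202 213 225 231 231 231 230 230 231 230   ......#########.......
234 159 210 173 216 225 228 227 205 193 197 201 198 200 194 194 205 231 230 230 229 231 230   .....###########......
237 167 160 217 187 220 228 218 205 215 199 203 199 207 218 207 198 221 230 230 230 230 229   .....###########......
240 218 178 158 218 212 195 218 205 196 199 201 200 199 197 207 220 224 231 231 229 231 231   .....###########......
243 222 219 192 163 194 217 197 212 210 202 199 200 198 203 210 225 211 230 231 231 230 230   .....###########......
246 151 219 221 210 160 182 217 159 221 194 196 202 204 204 198 197 229 231 231 231 230 229   .....###########......
249 145 147 214 223 21
[... 1727 characters left out ...]
152 157 163 167 173 172 173 173 173   ......#########.....
239 169 172 173 172 172 172 168 147 144 146 148 154 160 145 169 172 172 173 172 173   .......########.....
242 170 172 172 172 172 172 172 166 136 144 141 144 150 155 172 172 172 173 173 172   ........######......
245 171 172 172 173 173 173 173 173 158 142 141 145 155 170 172 173 172 172 173 172   .........####.......
248 172 173 172 173 172 172 173 172 173 173 173 173 173 172 172 172 173 173 172 172   ....................
251 172 173 173 172 173 172 173 173 172 172 171 172 172 172 172 172 172 172 172 173   ....................
254 160 161 160 160 160 161 159 156 157 155 155 155 155 153 151 150 149 150 149 145   ....................
```

The tapering cup outline shows through the plastic and matches an upright strainer in both views.

```bash
python3 -c "
from workcell import env
print(env.hand_in())"
```

```text
the job is handed in; nothing more can be done
None
```

The job is handed in: the strainer came straight off along the lean and stands upright in the fully shut drawer, and no bystander was seen to move; my first grasp missed and the opening fingers jammed inside the cup (wrist force reached 85 N, under the 120 N limit) before the second grasp held.

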